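# Build the sieve column on the shaker

## Robot

A 7-joint arm with a two-finger parallel gripper is mounted at the origin on a cart in front of the work surface, level with it; the furniture and walls round the work are solid. World frame = base frame: x ahead of the robot, y to its left, z up, the work surface at z = 0. Lengths are in mm, angles in rad, forces in N, time in s.
With the tool pointing down it reaches from about 400 to 875 mm from the base axis. Payload 4.4 kg.
Tool frame: the origin (TCP) lies at the very end of the fingers, on their centre line; the grasp point (between the pads) lies 19 mm behind it; z points along the fingers, y is the direction in which the jaws open and shut (so a half turn about z gives the same grasp; the last joint's range is limited). The gripper opens to 85 mm and grips with 20 to 120 N. Pads are 22 mm wide; open, the fingers measure 114 mm over their backs; the gripper's body (76 mm by 85 mm) begins 54 mm behind the grasp point. The pads swing forward as they close: fully open they stand 13 mm farther back than shut.
Start: joints at [-1.181, 0.628, 0.038, 1.517, -0.027, 0.996, -0.02], TCP at [286.097, 583.666, 231.313] pointing down, gripper open.
Joint ranges: [-3.06, 3.06], [-0.37, 2.12], [-1.25, 1.32], [0.18, 2.47], [-1.1, 4.24], [0.23, 1.98], [-2.94, 2.94]. Speed limits (rad/s): [2.57, 2.57, 3.14, 3.14, 3.14, 3.14, 3.14].

## Interface

Orientations are given as [roll, pitch, yaw] about the fixed x, y, z axes, in that order (R = Rz(yaw) Ry(pitch) Rx(roll)).
In Python, from cell import read_state, get_image, calibration, finish_job gives the robot as it stands. The module is installed in compiled form; this text tells all that it offers.
- The arm moves only by the tool apply_moves, never from a script. Its argument "increments" is a list of rows, each an object of numbers: "tx", "ty", "tz": the shift along the world's x, y, z in m; "rx", "ry", "rz": the turn, a rotation vector about the world's x, y, z in units of 5 degrees (1.0 is 5 degrees); "claw": the finger opening in m, from 0 to 0.0854. In form: [{"tx": .., "ty": .., "tz": .., "rx": .., "ry": .., "rz": .., "claw": ..}, ...]. A call has 1 to 12 rows; each row is the pose to reach, as a shift and turn from the pose commanded when the call began; what a row does not reach only later rows make up. A row lasts 1/10 s, in which the tool goes at most 50 mm and 8.59 degrees, less where a joint would pass 70% of its speed; a pose out of reach is approached as far as the arm can. A call with a gripper value outside its range is refused whole. The fingers move at their own pace and stop on an object; the grip force is fixed at half the most. Time passes only in rows, so rows that repeat a pose let the fingers close. It gives the time, the measured TCP pose, the force and the opening at its end, in the units of the state.
- read_state(): the state, without advancing time (a new reading comes with each control period).
- get_image(name): name is "side" or "top" or "wrist"; returns the picture (400x640x3 uint8, red, green, blue); there is no depth.
- calibration(name): a dict with "camera_matrix" (3x3 intrinsics, pixels), "distortion" ([k1, k2, p1, p2, k3] as OpenCV has them; the pictures are not rectified), "origin" and "attitude" of the camera in the world. Camera axes: x right, y up, looking along -z (the intrinsics and any distortion apply to the point x, -y, -z); pixel columns grow to the right and rows downward; lengths in mm; the calibration is good to about 2 mm. A picture is of the moment at which its call begins: read the wrist's pose just before it. calibration takes no time and is no camera call; for the wrist camera it gives the pose at the moment of the call.
- finish_job(): hands the job in, once; it reports no verdict.
The state is a dict: "clock": time; "qpos": joint angles; "qd": joint speeds; "tau": joint torques, N m; "eef_pos": TCP position; "tool_rot": TCP orientation; "force": force on the tool from outside, world axes, zero at the start; "torque": the same for the moment, N m; "width": finger opening in mm.
Only numpy, scipy, OpenCV 4.12 (cv2) and the standard library are available. Lean on these libraries where they do the work, as an engineer would, in place of code of your own. Each camera call takes 0.05 s, during which the arm holds its last target. There are 200 camera calls.

## Task

Build the sieve column on the shaker base that stands on the work board: the receiver pan goes into the shaker's collar, the fine sieve on the pan, the coarse sieve on the fine sieve and the lid on top, each seated fully home and upright in the one below. Leave the vial, bottle, timer and forceps where they are.

Things in the scene. Friction and masses are not known exactly. Their poses are not given: they have to be found in the camera images.
- pan_band (a point): Receiver pan: round open aluminium dish, smooth closed floor, 34 mm high, lowest of the round parts. From the underside up: tapered skirt 0-10 mm (diameter 32 at foot, 40 at top), grip band 55 mm diameter at 10-24 mm, neck 49 mm diameter to the open rim (bore 44). Floor at 12 mm. Site: on the axis at mid-band, 17 mm above the underside; z up. About 0.1 kg, stands upright.
- fine_sieve_band (a point): Fine sieve: round steel frame, dense dark mesh (3.5 mm pitch, looks almost closed), 40 mm high. From the underside up: tapered skirt 0-10 mm (diameter 32 at foot, 40 at top), grip band 55 mm diameter at 10-24 mm, neck 49 mm diameter to the open rim (bore 44). Mesh at 12 mm. Site: on the axis at mid-band, 17 mm above the underside; z up. About 0.1 kg, stands upright.
- coarse_sieve_band (a point): Coarse sieve: tallest round frame, 52 mm high, steel, wide see-through wire grid (9.5 mm pitch). From the underside up: tapered skirt 0-10 mm (diameter 32 at foot, 40 at top), grip band 55 mm diameter at 10-24 mm, neck 49 mm diameter to the open rim (bore 44). Mesh at 12 mm. Site: on the axis at mid-band, 17 mm above the underside; z up. About 0.1 kg, stands upright.
- lid_band (a point): Lid: solid aluminium disc with a small black knob, 40 mm high. From the underside up: tapered skirt 0-10 mm (diameter 32 at foot, 40 at top), grip band 55 mm diameter at 10-24 mm, then a knob 16 mm in diameter, 16 mm high. Site: on the axis at mid-band, 17 mm above the underside; z up. About 0.1 kg, stands upright.
- shaker_rim (a point): Fixed shaker base: grey round housing, 94 mm diameter, 30 mm high, steel collar on top (49 mm outside, bore 44, 13 deep). Site: centre of the collar rim, 48 mm above the board, 15 above the rubber pad round it; z up. Each part's skirt drops 10 mm into the collar, or into the open rim of the part below, until its band rests on the rim (2 mm clearance, 6 mm lead-in). Yaw is free.
- work_board: Fixed light grey work board, 480 x 500 x 10 mm, on four short legs over the bags on the freezer; its top, on which everything stands, is level and 70 mm above the freezer lid (z = 0.07). Origin: under its centre, at z = 0; all handled parts stand on it.
- vial: Bystander: amber vial with white cap, 27 mm in diameter, 58 mm high, origin at the centre of its underside. Leave it alone.
- small_bottle: Bystander: white bottle, 46 mm in diameter, 92 mm high, origin at the centre of its underside. Leave it alone.
- bench_timer: Bystander: white bench timer with three buttons, 62 x 66 x 18 mm (x, y, z), origin at the centre of its underside. Leave it alone.
- tweezers: Bystander: steel forceps lying flat, 13 x 122 x 8 mm (long along y), origin at the centre of the underside. Leave them alone.

How it is judged:
By the outcome, as a careful person would: the job done as asked, in the order asked, and still so for the second after the job is handed in, with the robot touching nothing.
It also fails if it takes over 106 s, if anything falls off the work surface, if the arm or the gripper's body presses on something with over 40 N, if the wrist force passes 120 N, or if a joint passes its speed limit or range.

## Working session

There is one attempt and no reset: what is moved stays moved. The work goes in short steps, Python scripts to look and compute and a tool call to move; the robot and the scene stay as the last step left them, time stands still between calls to the robot, and variables do not carry over. Pictures are saved under pics/ and viewed, about 12 in all and at most 16, crops included, and the job is handed in when it is done.

Besides the shell and the picture viewer there is one more tool, called as name(argument=value, ...) on one line, values as JSON. apply_moves: Moves the arm, as the interface text tells. Its arguments: {"type":"object","properties":{"increments":{"type":"array"}},"required":["increments"]}

```bash
mkdir -p pics; cat > h.py <<'E'
import numpy as np, cv2
from cell import read_state, get_image, calibration, finish_job
def snap(n,f):
    c=calibration(n); im=get_image(n); cv2.imwrite('pics/'+f+'.png',im[:,:,::-1]); return im,c
E
python3 - <<'E'
from h import *
print(read_state())
for n in ('top','side','wrist'):
    im,c=snap(n,n+'0'); print(n,c)
E
```

```text
{'clock': 0.0, 'qpos': array([-1.18078742,  0.62936758,  0.03842272,  1.51836613, -0.02702147,
        0.99627916, -0.02001749]), 'qd': array([ 0.00107975, -0.00083179, -0.00054184,  0.00069284, -0.0007209 ,
       -0.0009292 , -0.00156656]), 'tau': array([ 7.06447863e-04, -5.63409662e+01,  1.22664951e+00, -1.93444991e+01,
        1.10934488e-02,  1.04749753e-02, -2.52693934e-05]), 'eef_pos': array([285.80787812, 583.10194393, 230.37541378]), 'tool_rot': array([-3.13968954e+00, -3.15061085e-06,  2.68577018e+00]), 'force': array([-0.70755913, -0.03896035,  0.16827231]), 'torque': array([-0.03445734, -0.0797772 , -0.0201551 ]), 'width': 85.74425280396066}
top {'camera_matrix': array([[382.34976703,   0.        , 319.07414771],
       [  0.        , 382.34976703, 199.91830712],
       [  0.        ,   0.        ,   1.        ]]), 'distortion': array([0.02438955, 0.        , 0.        , 0.        , 0.        ]), 'origin': array([534.50946251, -88.13408922, 938.85713584]), 'attitude': array([ 0.04986861, -0.0084834 , -1.55484091])}
side {'camera_matrix': array([[383.12967081,   0.        , 317.14973124],
       [  0.        , 383.12967081, 197.80397973],
       [  0.        ,   0.        ,   1.        ]]), 'distortion': array([-0.02115079,  0.        ,  0.        ,  0.        ,  0.        ]), 'origin': array([344.72444247, 516.44172732, 613.16753653]), 'attitude': array([ 0.92492109, -0.01191979, -2.73859109])}
wrist {'camera_matrix': array([[280.44519254,   0.        , 317.98372788],
       [  0.        , 280.44519254, 197.78555506],
       [  0.        ,   0.        ,   1.        ]]), 'distortion': array([-0.0501791,  0.       ,  0.       ,  0.       ,  0.       ]), 'origin': array([220.58617542, 615.76160116, 373.54452681]), 'attitude': array([-2.90326400e-01,  8.19178829e-04,  1.11433838e+00])}
```

View pics/top0.png

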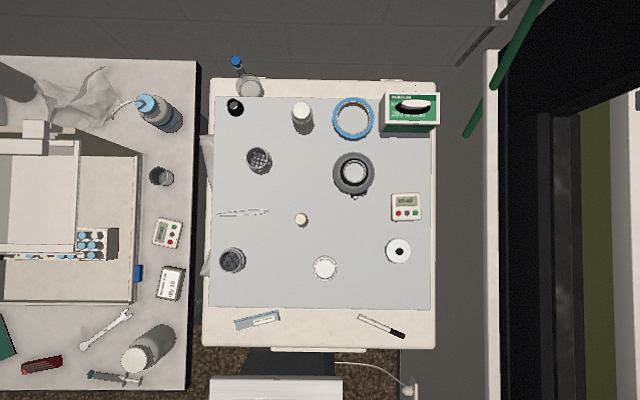

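View pics/side0.png

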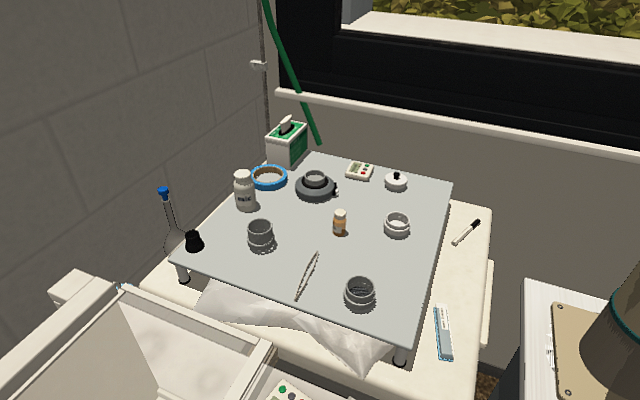

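The top view shows the shaker at (354,173), sieves at (259,160) and (232,260), pan at (325,267) and lid at (398,250). I'm enlarging to tell the sieves apart and measure the centres.

```bash
python3 - <<'E'
from h import *
t=cv2.imread('pics/top0.png'); s=cv2.imread('pics/side0.png')
def cr(i,u,v): return cv2.resize(i[v-28:v+28,u-30:u+30],(260,240),interpolation=cv2.INTER_CUBIC)
a=np.hstack([cr(t,259,160),cr(t,232,260),cr(t,325,267)])
b=np.hstack([cr(t,398,250),cr(t,354,173),cr(s,260,235)])
cv2.imwrite('pics/z.png',np.vstack([a,b]))
E
```

```text
(no output)
```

View pics/z.png

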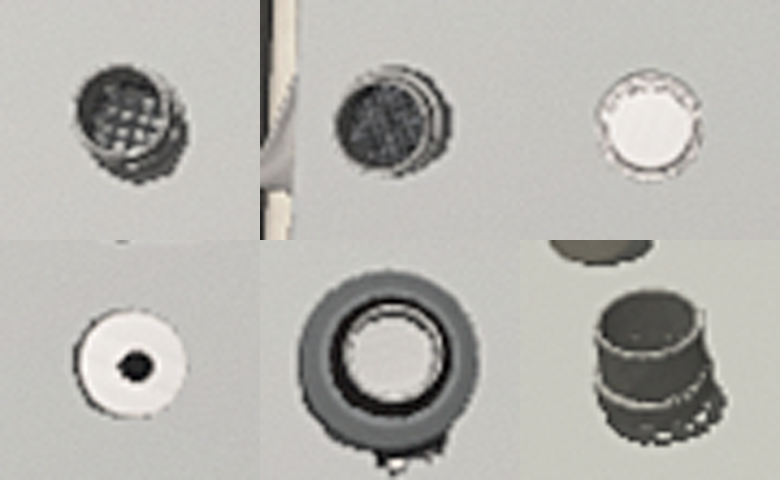

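```bash
cat >> h.py <<'E'
from scipy.spatial.transform import Rotation as Ro
def ray(c,uv,z):
    p=cv2.undistortPoints(np.array([[uv]],float),c['camera_matrix'],c['distortion'])[0,0]
    d=Ro.from_euler('xyz',c['attitude']).as_matrix()@np.array([p[0],-p[1],-1]); o=np.array(c['origin'])
    return (o+d*(z-o[2])/d[2])[:2]
def proj(c,P):
    R=Ro.from_euler('xyz',c['attitude']).as_matrix(); q=R.T@(np.array(P,float)-c['origin']); q=np.array([q[0],-q[1],-q[2]])
    return cv2.projectPoints(q.reshape(1,3),np.zeros(3),np.zeros(3),c['camera_matrix'],c['distortion'])[0].ravel()
E
python3 - <<'E'
from h import *
t=calibration('top'); s=calibration('side')
for n,uv,z in [('coarse',(257.2,157.9),122),('fine',(230.2,260),110),('pan',(324.8,268.1),104),('lid',(398.4,250.6),94),('shk',(354.3,172.2),118),('shkbase',(353.7,173.1),100),('vial',(301.5,219),128),('bottle',(301.5,112),162),('timer',(405,207),88)]:
    p=ray(t,uv,z); print(n,p.round(1),'side',proj(s,[*p,z]).round(1))
print(read_state()['clock'])
E
```

```text
coarse [663.5  39.8] side [259.5 224.6]
fine [443.8  94.1] side [357.8 284. ]
pan [ 428.7 -109.3] side [395.3 218. ]
lid [ 468.1 -270.8] side [394.9 177.8]
shk [ 636.7 -169.5] side [314.8 174.9]
shkbase [ 637. -170.] side [314.7 181.2]
vial [534.  -57.8] side [339.6 210.3]
bottle [753.6 -55.1] side [243.6 172.5]
timer [ 564.4 -286.3] side [358.9 168. ]
0.15
```

apply_moves(increments=[{"tx": 0.015,"ty": -0.045,"tz": 0,"rz": 1},{"tx": 0.03,"ty": -0.09,"tz": 0,"rz": 2},{"tx": 0.045,"ty": -0.135,"tz": 0,"rz": 3},{"tx": 0.06,"ty": -0.18,"tz": 0,"rz": 4},{"tx": 0.075,"ty": -0.225,"tz": 0,"rz": 5.22},{"tx": 0.09,"ty": -0.27,"tz": 0,"rz": 5.22},{"tx": 0.105,"ty": -0.315,"tz": 0,"rz": 5.22},{"tx": 0.12,"ty": -0.36,"tz": 0,"rz": 5.22},{"tx": 0.135,"ty": -0.405,"tz": 0,"rz": 5.22},{"tx": 0.15,"ty": -0.45,"tz": 0,"rz": 5.22},{"tx": 0.158,"ty": -0.489,"tz": 0,"rz": 5.22},{"tx": 0.158,"ty": -0.489,"tz": 0,"rz": 5.22}])

```text
$.increments[0]: bad value
```

apply_moves(increments=[{"tx": 0.015,"ty": -0.045,"tz": 0.0,"rx": 0.0,"ry": 0.0,"rz": 1.0,"claw": 0.085},{"tx": 0.03,"ty": -0.09,"tz": 0.0,"rx": 0.0,"ry": 0.0,"rz": 2.0,"claw": 0.085},{"tx": 0.045,"ty": -0.135,"tz": 0.0,"rx": 0.0,"ry": 0.0,"rz": 3.0,"claw": 0.085},{"tx": 0.06,"ty": -0.18,"tz": 0.0,"rx": 0.0,"ry": 0.0,"rz": 4.0,"claw": 0.085},{"tx": 0.075,"ty": -0.225,"tz": 0.0,"rx": 0.0,"ry": 0.0,"rz": 5.22,"claw": 0.085},{"tx": 0.09,"ty": -0.27,"tz": 0.0,"rx": 0.0,"ry": 0.0,"rz": 5.22,"claw": 0.085},{"tx": 0.105,"ty": -0.315,"tz": 0.0,"rx": 0.0,"ry": 0.0,"rz": 5.22,"claw": 0.085},{"tx": 0.12,"ty": -0.36,"tz": 0.0,"rx": 0.0,"ry": 0.0,"rz": 5.22,"claw": 0.085},{"tx": 0.135,"ty": -0.405,"tz": 0.0,"rx": 0.0,"ry": 0.0,"rz": 5.22,"claw": 0.085},{"tx": 0.15,"ty": -0.45,"tz": 0.0,"rx": 0.0,"ry": 0.0,"rz": 5.22,"claw": 0.085},{"tx": 0.158,"ty": -0.489,"tz": 0.0,"rx": 0.0,"ry": 0.0,"rz": 5.22,"claw": 0.085},{"tx": 0.158,"ty": -0.489,"tz": 0.0,"rx": 0.0,"ry": 0.0,"rz": 5.22,"claw": 0.085}])

```text
clock: 1.35
eef_pos: [444.9, 88.2, 231.2]
tool_rot: [-3.138, -0.0, 3.131]
force: [0.1, 0.4, 0.3]
width: 84.6
```

```bash
python3 - <<'E'
from h import *
print(read_state()['eef_pos']); im,c=snap('wrist','w_fine'); print(c); print(read_state()['eef_pos'],read_state()['qpos'])
print(proj(c,[443.8,94.1,110]))
E
```

```text
[444.94051718  88.19209089 231.20860915]
{'camera_matrix': array([[280.44519254,   0.        , 317.98372788],
       [  0.        , 280.44519254, 197.78555506],
       [  0.        ,   0.        ,   1.        ]]), 'distortion': array([-0.0501791,  0.       ,  0.       ,  0.       ,  0.       ]), 'origin': array([372.13808912,  89.72586316, 374.27719025]), 'attitude': array([-0.29059138,  0.00239609,  1.55958606])}
[444.42889209  91.57591178 231.21208227] [-0.23268669  0.35243422 -0.04401114  2.03951153  0.02365726  0.7506673
  1.27267699]
[323.93695845 190.50031632]
```

View pics/w_fine.png

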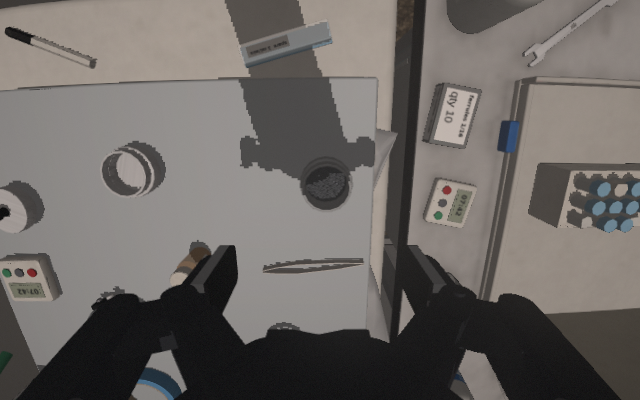

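The wrist view shows the fine sieve at about (326,183), next to its prediction of (324,190), and the pan at (132,168). Next is a zoom for precise rim centres.

```bash
python3 - <<'E'
from h import *
t=cv2.imread('pics/w_fine.png'); c=calibration('wrist')
def cr(u,v): return cv2.resize(t[v-30:v+30,u-35:u+35],(490,420),interpolation=cv2.INTER_CUBIC)
cv2.imwrite('pics/z2.png',np.clip(np.hstack([cr(326,186)*1.8,cr(132,168)]),0,255))
E
```

```text
[ WARN:0@0.192] global loadsave.cpp:1063 imwrite_ Unsupported depth image for selected encoder is fallbacked to CV_8U.
```

View pics/z2.png

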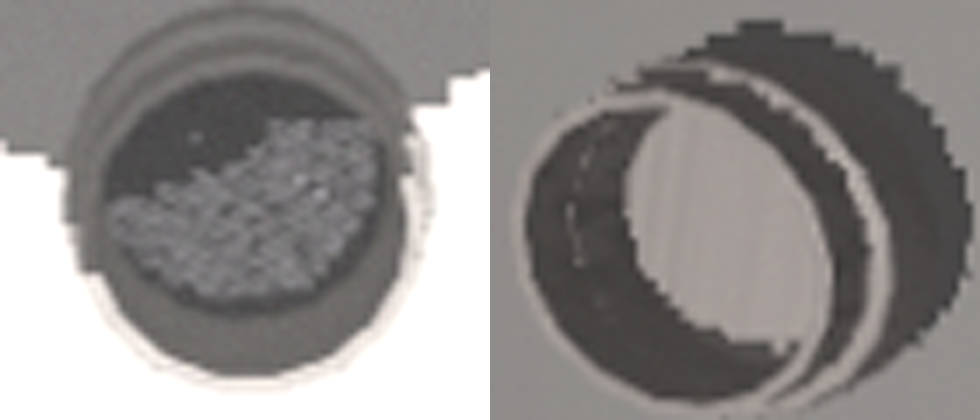

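```bash
python3 - <<'E'
from h import *
c=calibration('wrist')
c['origin']=np.array([372.13808912,  89.72586316, 374.27719025]); c['attitude']=np.array([-0.29059138,  0.00239609,  1.55958606])
print('fine',ray(c,(326.,185.7),110),'pan',ray(c,(123.5,172.7),104), proj(c,[444.9,88.2,231.2]))
E
```

```text
fine [438.99234651  96.12849217] pan [ 424.54092522 -107.32101768] [317.33262216 248.71558098]
```

apply_moves(increments=[{"tx": -0.002,"ty": -0.045,"tz": 0.0,"rx": 0.0,"ry": 0.0,"rz": 0.0,"claw": 0.085},{"tx": -0.005,"ty": -0.09,"tz": 0.0,"rx": 0.0,"ry": 0.0,"rz": 0.0,"claw": 0.085},{"tx": -0.01,"ty": -0.135,"tz": 0.0,"rx": 0.0,"ry": 0.0,"rz": 0.0,"claw": 0.085},{"tx": -0.017,"ty": -0.18,"tz": 0.0,"rx": 0.0,"ry": 0.0,"rz": 0.0,"claw": 0.085},{"tx": -0.017,"ty": -0.204,"tz": 0.0,"rx": 0.0,"ry": 0.0,"rz": 0.0,"claw": 0.085},{"tx": -0.017,"ty": -0.204,"tz": 0.0,"rx": 0.0,"ry": 0.0,"rz": 0.0,"claw": 0.085},{"tx": -0.017,"ty": -0.204,"tz": 0.0,"rx": 0.0,"ry": 0.0,"rz": 0.0,"claw": 0.085},{"tx": -0.017,"ty": -0.204,"tz": 0.0,"rx": 0.0,"ry": 0.0,"rz": 0.0,"claw": 0.085}])

```text
clock: 2.2
eef_pos: [427.4, -107.3, 231.2]
tool_rot: [3.141, -0.0, -3.139]
force: [0.2, 1.7, -0.4]
width: 85.4
```

```bash
cat >> h.py <<'E'
def crop(im,u,v,f,k=7,g=1.0):
    cv2.imwrite('pics/'+f+'.png',cv2.resize(np.clip(im[v-40:v+40,u-50:u+50,::-1]*g,0,255).astype(np.uint8),(100*k,80*k),interpolation=cv2.INTER_CUBIC))
E
python3 - <<'E'
from h import *
import pickle
s=read_state(); print(s['eef_pos'],s['tool_rot']); im,c=snap('wrist','w_pan'); pickle.dump((im,c),open('pan.pkl','wb'))
p=proj(c,[428.7,-109.3,104]); print(p,read_state()['eef_pos'])
u,v=map(int,p); crop(im,u,v,'z3'); print(u-50,v-40)
E
```

```text
[ 427.40273527 -107.27022871  231.22423671] [ 3.14058574e+00 -1.74907760e-04 -3.13864980e+00]
[315.33401445 191.2987791 ] [ 427.41168289 -107.32286925  231.24739304]
265 151
```

View pics/z3.png

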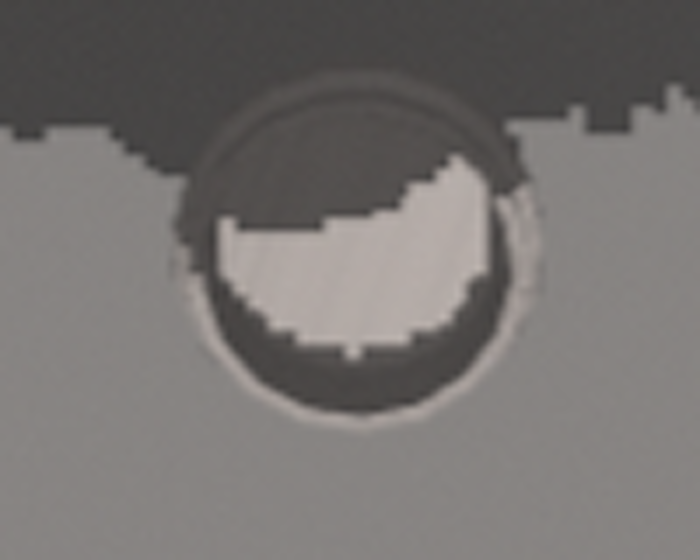

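The pan rim is at wrist pixel (315.8,186.8), about 4 mm nearer in x than the top view says. The fine sieve has the same bias. I'll split the difference and use the same camera for the target, then go down and grip.

apply_moves(increments=[{"tx": -0.001,"ty": -0.0015,"tz": -0.045,"rx": 0.0,"ry": 0.0,"rz": 0.0,"claw": 0.085},{"tx": -0.001,"ty": -0.0015,"tz": -0.09,"rx": 0.0,"ry": 0.0,"rz": 0.0,"claw": 0.085},{"tx": -0.001,"ty": -0.0015,"tz": -0.125,"rx": 0.0,"ry": 0.0,"rz": 0.0,"claw": 0.085},{"tx": -0.001,"ty": -0.0015,"tz": -0.15,"rx": 0.0,"ry": 0.0,"rz": 0.0,"claw": 0.085},{"tx": -0.001,"ty": -0.0015,"tz": -0.162,"rx": 0.0,"ry": 0.0,"rz": 0.0,"claw": 0.085},{"tx": -0.001,"ty": -0.0015,"tz": -0.162,"rx": 0.0,"ry": 0.0,"rz": 0.0,"claw": 0.085},{"tx": -0.001,"ty": -0.0015,"tz": -0.162,"rx": 0.0,"ry": 0.0,"rz": 0.0,"claw": 0.085}])

```text
clock: 2.95
eef_pos: [426.5, -109.9, 69.5]
tool_rot: [3.141, -0.0, -3.14]
force: [0.8, 0.8, -0.4]
width: 84.9
```

apply_moves(increments=[{"tx": 0.0,"ty": 0.0,"tz": 0.0,"rx": 0.0,"ry": 0.0,"rz": 0.0,"claw": 0.03},{"tx": 0.0,"ty": 0.0,"tz": 0.0,"rx": 0.0,"ry": 0.0,"rz": 0.0,"claw": 0.03},{"tx": 0.0,"ty": 0.0,"tz": 0.0,"rx": 0.0,"ry": 0.0,"rz": 0.0,"claw": 0.03},{"tx": 0.0,"ty": 0.0,"tz": 0.0,"rx": 0.0,"ry": 0.0,"rz": 0.0,"claw": 0.03},{"tx": 0.0,"ty": 0.0,"tz": 0.0,"rx": 0.0,"ry": 0.0,"rz": 0.0,"claw": 0.03},{"tx": 0.0,"ty": 0.0,"tz": 0.0,"rx": 0.0,"ry": 0.0,"rz": 0.0,"claw": 0.03},{"tx": 0.0,"ty": 0.0,"tz": 0.0,"rx": 0.0,"ry": 0.0,"rz": 0.0,"claw": 0.03}])

```text
clock: 3.65
eef_pos: [426.8, -110.8, 70.5]
tool_rot: [-3.141, 0.002, 3.141]
force: [-0.8, 0.8, 7.7]
width: 52.1
```

apply_moves(increments=[{"tx": 0.0,"ty": 0.0,"tz": 0.02,"rx": 0.0,"ry": 0.0,"rz": 0.0,"claw": 0.03},{"tx": 0.0,"ty": 0.0,"tz": 0.05,"rx": 0.0,"ry": 0.0,"rz": 0.0,"claw": 0.03},{"tx": 0.0,"ty": 0.0,"tz": 0.095,"rx": 0.0,"ry": 0.0,"rz": 0.0,"claw": 0.03},{"tx": 0.0,"ty": 0.0,"tz": 0.14,"rx": 0.0,"ry": 0.0,"rz": 0.0,"claw": 0.03},{"tx": 0.0,"ty": 0.0,"tz": 0.162,"rx": 0.0,"ry": 0.0,"rz": 0.0,"claw": 0.03},{"tx": 0.0,"ty": 0.0,"tz": 0.162,"rx": 0.0,"ry": 0.0,"rz": 0.0,"claw": 0.03},{"tx": 0.0,"ty": 0.0,"tz": 0.162,"rx": 0.0,"ry": 0.0,"rz": 0.0,"claw": 0.03}])

```text
clock: 4.35
eef_pos: [425.8, -110.8, 231.6]
tool_rot: [-3.141, 0.001, 3.141]
force: [0.4, 0.0, -0.9]
width: 52.1
```

```bash
python3 - <<'E'
from h import *
import pickle
s=read_state(); print(s['eef_pos'],s['tool_rot'],s['width'],s['force']); im,c=snap('wrist','w_panheld'); pickle.dump((im,c),open('panheld.pkl','wb'))
e=s['eef_pos']; print(proj(c,[e[0],e[1],e[2]+34]))
cv2.imwrite('pics/z4.png',cv2.resize(im[160:340,200:440,::-1],(720,540),interpolation=cv2.INTER_CUBIC))
E
```

```text
[ 425.8131439  -110.79990135  231.5805284 ] [-3.14144258e+00  8.63282779e-04  3.14120424e+00] 52.14823123653744 [ 0.39360596  0.02279032 -0.93923997]
[317.18141305 283.54735832]
```

View pics/z4.png

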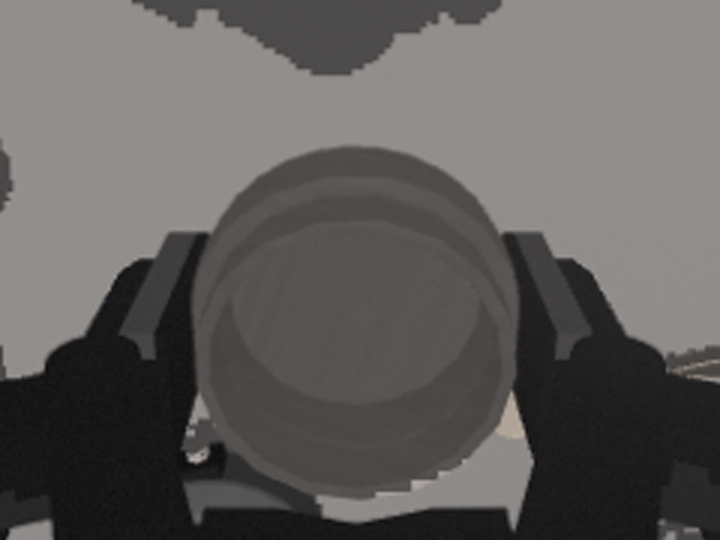

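The pan is held level between the pads, rim centre near (319,275). I'll stop beside the shaker and measure the collar with the same wrist view.

apply_moves(increments=[{"tx": 0.045,"ty": 0.006,"tz": 0.0,"rx": 0.0,"ry": 0.0,"rz": 0.0,"claw": 0.03},{"tx": 0.09,"ty": 0.012,"tz": 0.0,"rx": 0.0,"ry": 0.0,"rz": 0.0,"claw": 0.03},{"tx": 0.135,"ty": 0.018,"tz": 0.0,"rx": 0.0,"ry": 0.0,"rz": 0.0,"claw": 0.03},{"tx": 0.18,"ty": 0.025,"tz": 0.01,"rx": 0.0,"ry": 0.0,"rz": 0.0,"claw": 0.03},{"tx": 0.21,"ty": 0.03,"tz": 0.014,"rx": 0.0,"ry": 0.0,"rz": 0.0,"claw": 0.03},{"tx": 0.21,"ty": 0.03,"tz": 0.014,"rx": 0.0,"ry": 0.0,"rz": 0.0,"claw": 0.03},{"tx": 0.21,"ty": 0.03,"tz": 0.014,"rx": 0.0,"ry": 0.0,"rz": 0.0,"claw": 0.03},{"tx": 0.21,"ty": 0.03,"tz": 0.014,"rx": 0.0,"ry": 0.0,"rz": 0.0,"claw": 0.03}])

```text
clock: 5.2
eef_pos: [634.0, -81.3, 243.6]
tool_rot: [-3.141, -0.004, 3.141]
force: [-0.7, 0.1, -1.1]
width: 52.1
```

```bash
python3 - <<'E'
from h import *
import pickle
s=read_state(); print(s['eef_pos'],s['tool_rot'],s['width'],s['force']); im,c=snap('wrist','w_shk'); pickle.dump((im,c),open('shk.pkl','wb'))
p=proj(c,[636.7,-169.5,118]); print(p)
u,v=map(int,p); crop(im,u,v,'z5',g=1.3); print(u-50,v-40)
E
```

```text
[634.00305621 -81.33846339 243.57834866] [-3.14146149 -0.00438419  3.14060017] 52.13993229023366 [-0.67518556  0.06473642 -1.11340122]
[229.41474081 193.79016278]
179 153
```

View pics/z5.png

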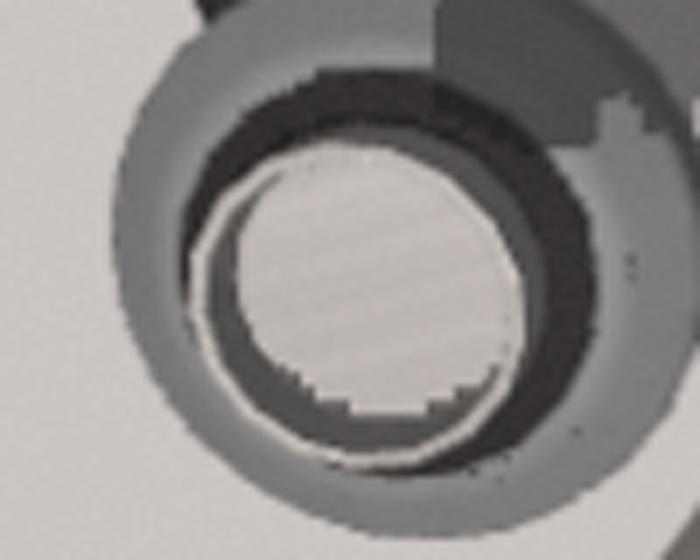

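```bash
python3 - <<'E'
from h import *
s=cv2.imread('pics/side0.png'); c=calibration('side'); t=calibration('top')
def cr(u,v): return cv2.resize(s[v-20:v+24,u-19:u+20],(390,440),interpolation=cv2.INTER_CUBIC)
cv2.imwrite('pics/z6.png',np.clip(np.hstack([cr(396,222),cr(315,180)]),0,255))
for n,a,b in [('pan',[428.7,-109.3,104],[424.4,-109,104]),('shk',[636.7,-169.5,118],[639,-170,118])]:
    print(n,proj(c,a),proj(c,b))
import pickle
for f,uv,z in [('pan',(315.8,186.8),104),('shk',(229.7,196.),118)]:
    im,w=pickle.load(open(f+'.pkl','rb')); print(f,ray(w,uv,z),w['origin'],w['attitude'])
E
```

```text
pan [395.31981292 218.01121681] [397.32226855 218.63788851]
shk [314.80249844 174.94321695] [313.98316229 174.61178485]
pan [ 424.06155606 -108.83491966] [ 354.63731877 -107.31261239  374.30010223] [-0.29055233 -0.00180834  1.57310713]
shk [ 639.0004894 -169.42045  ] [561.83922533 -80.94943915 386.96193383] [-2.86353646e-01 -6.75848794e-04  1.56910487e+00]
```

View pics/z6.png

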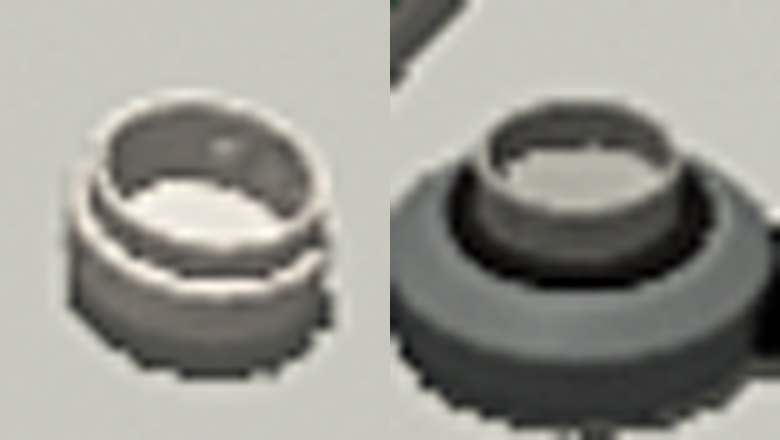

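Side view: pan rim at (397.5,219), collar at (314.5,175). That backs the wrist value for the pan and puts the collar at x≈638. The 6 mm lead-in covers the remaining uncertainty. Moving over the collar and down to just above the rim.

apply_moves(increments=[{"tx": 0.006,"ty": -0.045,"tz": 0.0,"rx": 0.0,"ry": 0.0,"rz": 0.0,"claw": 0.03},{"tx": 0.006,"ty": -0.0885,"tz": 0.0,"rx": 0.0,"ry": 0.0,"rz": 0.0,"claw": 0.03},{"tx": 0.006,"ty": -0.0885,"tz": -0.04,"rx": 0.0,"ry": 0.0,"rz": 0.0,"claw": 0.03},{"tx": 0.006,"ty": -0.0885,"tz": -0.08,"rx": 0.0,"ry": 0.0,"rz": 0.0,"claw": 0.03},{"tx": 0.006,"ty": -0.0885,"tz": -0.11,"rx": 0.0,"ry": 0.0,"rz": 0.0,"claw": 0.03},{"tx": 0.006,"ty": -0.0885,"tz": -0.117,"rx": 0.0,"ry": 0.0,"rz": 0.0,"claw": 0.03},{"tx": 0.006,"ty": -0.0885,"tz": -0.117,"rx": 0.0,"ry": 0.0,"rz": 0.0,"claw": 0.03},{"tx": 0.006,"ty": -0.0885,"tz": -0.117,"rx": 0.0,"ry": 0.0,"rz": 0.0,"claw": 0.03}])

```text
clock: 6.05
eef_pos: [643.1, -169.8, 130.2]
tool_rot: [-3.141, 0.003, 3.141]
force: [0.7, 0.2, -0.9]
width: 52.6
```

```bash
python3 - <<'E'
from h import *
im,c=snap('side','s_hover')
cv2.imwrite('pics/z7.png',cv2.resize(im[125:215,260:370,::-1],(770,630)[:2] if 0 else (715,585),interpolation=cv2.INTER_CUBIC))
E
```

```text
(no output)
```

View pics/z7.png

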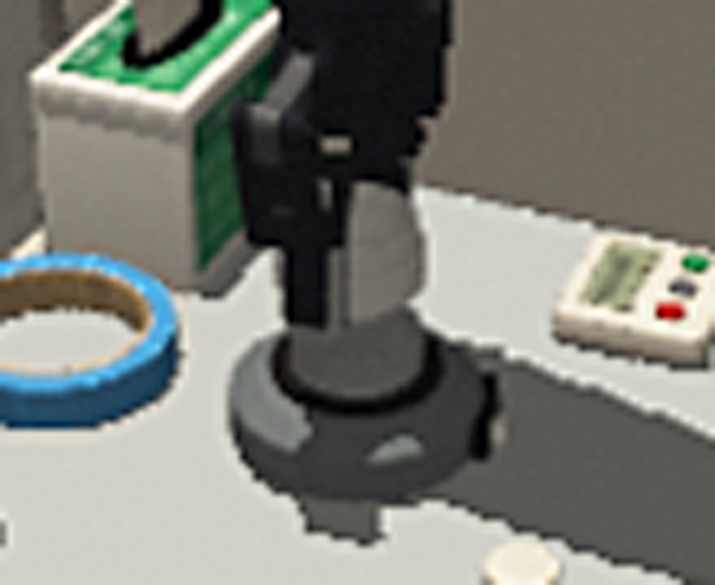

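The pan sits about 2 px (roughly 4 mm) left of the collar in the side view, which is +x. Shifting back 3.5 mm and lowering into the lead-in.

apply_moves(increments=[{"tx": -0.0035,"ty": 0.0,"tz": 0.0,"rx": 0.0,"ry": 0.0,"rz": 0.0,"claw": 0.03},{"tx": -0.0035,"ty": 0.0,"tz": -0.006,"rx": 0.0,"ry": 0.0,"rz": 0.0,"claw": 0.03},{"tx": -0.0035,"ty": 0.0,"tz": -0.01,"rx": 0.0,"ry": 0.0,"rz": 0.0,"claw": 0.03},{"tx": -0.0035,"ty": 0.0,"tz": -0.014,"rx": 0.0,"ry": 0.0,"rz": 0.0,"claw": 0.03},{"tx": -0.0035,"ty": 0.0,"tz": -0.017,"rx": 0.0,"ry": 0.0,"rz": 0.0,"claw": 0.03},{"tx": -0.0035,"ty": 0.0,"tz": -0.017,"rx": 0.0,"ry": 0.0,"rz": 0.0,"claw": 0.03},{"tx": -0.0035,"ty": 0.0,"tz": -0.017,"rx": 0.0,"ry": 0.0,"rz": 0.0,"claw": 0.03}])

```text
clock: 6.8
eef_pos: [638.6, -169.3, 111.1]
tool_rot: [3.142, -0.0, 3.141]
force: [0.1, -0.6, -1.8]
width: 52.3
```

```bash
python3 - <<'E'
from h import *
s=read_state(); print(s['eef_pos'],s['force'],s['torque'],s['width'])
E
```

```text
[ 638.63241551 -169.31288578  111.14992554] [ 0.06160899 -0.56250858 -1.79300784] [ 0.01538405 -0.00084188 -0.01558444] 52.26613256487651
```

apply_moves(increments=[{"tx": 0.0,"ty": 0.0,"tz": -0.0015,"rx": 0.0,"ry": 0.0,"rz": 0.0,"claw": 0.03},{"tx": 0.0,"ty": 0.0,"tz": -0.0025,"rx": 0.0,"ry": 0.0,"rz": 0.0,"claw": 0.03},{"tx": 0.0,"ty": 0.0,"tz": -0.0035,"rx": 0.0,"ry": 0.0,"rz": 0.0,"claw": 0.03},{"tx": 0.0,"ty": 0.0,"tz": -0.0035,"rx": 0.0,"ry": 0.0,"rz": 0.0,"claw": 0.03},{"tx": 0.0,"ty": 0.0,"tz": -0.0035,"rx": 0.0,"ry": 0.0,"rz": 0.0,"claw": 0.03}])

```text
clock: 7.3
eef_pos: [638.9, -169.4, 108.6]
tool_rot: [-3.141, 0.001, 3.141]
force: [-1.3, 0.7, 6.2]
width: 52.3
```

Seated at TCP z=108.6, as expected, with 6 N of contact force. Releasing and rising.

apply_moves(increments=[{"tx": 0.0,"ty": 0.0,"tz": 0.0,"rx": 0.0,"ry": 0.0,"rz": 0.0,"claw": 0.085},{"tx": 0.0,"ty": 0.0,"tz": 0.0,"rx": 0.0,"ry": 0.0,"rz": 0.0,"claw": 0.085},{"tx": 0.0,"ty": 0.0,"tz": 0.0,"rx": 0.0,"ry": 0.0,"rz": 0.0,"claw": 0.085},{"tx": 0.0,"ty": 0.0,"tz": 0.0,"rx": 0.0,"ry": 0.0,"rz": 0.0,"claw": 0.085},{"tx": 0.0,"ty": 0.0,"tz": 0.0,"rx": 0.0,"ry": 0.0,"rz": 0.0,"claw": 0.085},{"tx": 0.0,"ty": 0.0,"tz": 0.03,"rx": 0.0,"ry": 0.0,"rz": 0.0,"claw": 0.085},{"tx": 0.0,"ty": 0.0,"tz": 0.07,"rx": 0.0,"ry": 0.0,"rz": 0.0,"claw": 0.085},{"tx": 0.0,"ty": 0.0,"tz": 0.11,"rx": 0.0,"ry": 0.0,"rz": 0.0,"claw": 0.085},{"tx": 0.0,"ty": 0.0,"tz": 0.155,"rx": 0.0,"ry": 0.0,"rz": 0.0,"claw": 0.085},{"tx": 0.0,"ty": 0.0,"tz": 0.155,"rx": 0.0,"ry": 0.0,"rz": 0.0,"claw": 0.085},{"tx": 0.0,"ty": 0.0,"tz": 0.155,"rx": 0.0,"ry": 0.0,"rz": 0.0,"claw": 0.085},{"tx": 0.0,"ty": 0.0,"tz": 0.155,"rx": 0.0,"ry": 0.0,"rz": 0.0,"claw": 0.085}])

```text
clock: 8.5
eef_pos: [637.7, -169.1, 261.5]
tool_rot: [3.141, -0.002, 3.141]
force: [-0.3, 0.8, -0.3]
width: 84.7
```

```bash
python3 - <<'E'
from h import *
import pickle
s=read_state(); print(s['eef_pos'],s['tool_rot'],s['force']); im,c=snap('wrist','w_seat1'); pickle.dump((im,c),open('seat1.pkl','wb'))
print(proj(c,[638,-169.5,142]))
cv2.imwrite('pics/z8.png',cv2.resize(im[140:240,245:395,::-1],(750,500),interpolation=cv2.INTER_CUBIC))
E
```

```text
[ 637.70178796 -169.06597834  261.54033076] [ 3.14100885e+00 -2.39483468e-03  3.14137486e+00] [-0.31930563  0.84883438 -0.25107439]
[317.00234149 192.66582944]
```

View pics/z8.png

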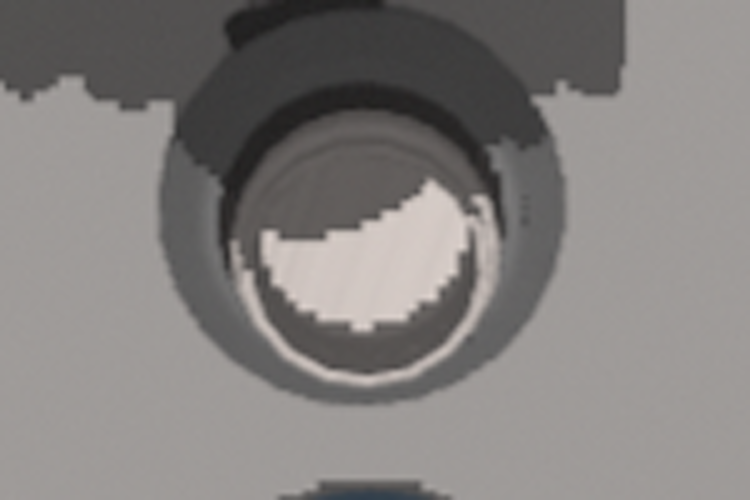

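The pan is seated, with its rim centred in the collar at x≈636.6, y≈−169.5. Now to hover over the coarse sieve, then the fine one, and measure both.

apply_moves(increments=[{"tx": 0.005,"ty": 0.045,"tz": 0.0,"rx": 0.0,"ry": 0.0,"rz": 0.0,"claw": 0.085},{"tx": 0.01,"ty": 0.09,"tz": 0.0,"rx": 0.0,"ry": 0.0,"rz": 0.0,"claw": 0.085},{"tx": 0.015,"ty": 0.135,"tz": 0.0,"rx": 0.0,"ry": 0.0,"rz": 0.0,"claw": 0.085},{"tx": 0.02,"ty": 0.18,"tz": -0.01,"rx": 0.0,"ry": 0.0,"rz": 0.0,"claw": 0.085},{"tx": 0.025,"ty": 0.209,"tz": -0.015,"rx": 0.0,"ry": 0.0,"rz": 0.0,"claw": 0.085},{"tx": 0.025,"ty": 0.209,"tz": -0.015,"rx": 0.0,"ry": 0.0,"rz": 0.0,"claw": 0.085},{"tx": 0.025,"ty": 0.209,"tz": -0.015,"rx": 0.0,"ry": 0.0,"rz": 0.0,"claw": 0.085},{"tx": 0.025,"ty": 0.209,"tz": -0.015,"rx": 0.0,"ry": 0.0,"rz": 0.0,"claw": 0.085},{"tx": 0.025,"ty": 0.209,"tz": -0.015,"rx": 0.0,"ry": 0.0,"rz": 0.0,"claw": 0.085},{"tx": 0.025,"ty": 0.209,"tz": -0.015,"rx": 0.0,"ry": 0.0,"rz": 0.0,"claw": 0.085}])

```text
clock: 9.55
eef_pos: [663.6, 38.0, 247.9]
tool_rot: [-3.141, 0.0, 3.139]
force: [0.0, -0.2, -0.8]
width: 84.6
```

```bash
python3 - <<'E'
from h import *
import pickle
s=read_state(); print(s['eef_pos'],s['tool_rot']); im,c=snap('wrist','w_coarse'); pickle.dump((im,c),open('coarse.pkl','wb'))
print(proj(c,[663.5,39.8,122]))
E
```

```text
[663.63945123  38.01542139 247.91738758] [-3.14106238e+00  1.11628692e-04  3.13906561e+00]
[319.36874996 190.25619961]
```

apply_moves(increments=[{"tx": -0.04,"ty": 0.01,"tz": 0.0,"rx": 0.0,"ry": 0.0,"rz": 0.0,"claw": 0.085},{"tx": -0.08,"ty": 0.02,"tz": 0.0,"rx": 0.0,"ry": 0.0,"rz": 0.0,"claw": 0.085},{"tx": -0.12,"ty": 0.03,"tz": 0.0,"rx": 0.0,"ry": 0.0,"rz": 0.0,"claw": 0.085},{"tx": -0.16,"ty": 0.04,"tz": 0.0,"rx": 0.0,"ry": 0.0,"rz": 0.0,"claw": 0.085},{"tx": -0.2,"ty": 0.05,"tz": -0.006,"rx": 0.0,"ry": 0.0,"rz": 0.0,"claw": 0.085},{"tx": -0.221,"ty": 0.055,"tz": -0.012,"rx": 0.0,"ry": 0.0,"rz": 0.0,"claw": 0.085},{"tx": -0.221,"ty": 0.055,"tz": -0.012,"rx": 0.0,"ry": 0.0,"rz": 0.0,"claw": 0.085},{"tx": -0.221,"ty": 0.055,"tz": -0.012,"rx": 0.0,"ry": 0.0,"rz": 0.0,"claw": 0.085},{"tx": -0.221,"ty": 0.055,"tz": -0.012,"rx": 0.0,"ry": 0.0,"rz": 0.0,"claw": 0.085},{"tx": -0.221,"ty": 0.055,"tz": -0.012,"rx": 0.0,"ry": 0.0,"rz": 0.0,"claw": 0.085}])

```text
clock: 10.6
eef_pos: [443.9, 94.3, 236.0]
tool_rot: [3.141, 0.001, 3.14]
force: [0.3, -0.1, 0.5]
width: 85.0
```

```bash
python3 - <<'E'
from h import *
import pickle
s=read_state(); print(s['eef_pos'],s['tool_rot']); im,c=snap('wrist','w_fine2'); pickle.dump((im,c),open('fine.pkl','wb'))
print(proj(c,[441,95,110]))
i2,c2=pickle.load(open('coarse.pkl','rb'))
def cr(i,u,v,g): return cv2.resize(np.clip(i[v-35:v+35,u-35:u+35,::-1]*g,0,255).astype(np.uint8),(385,385),interpolation=cv2.INTER_CUBIC)
a=[]
for (i,cc,P) in ((im,c,[441,95,110]),(i2,c2,[663.5,39.8,122])):
    u,v=map(int,proj(cc,P)); print(u-35,v-35); a.append(cr(i,u,v,1.7))
cv2.imwrite('pics/z9.png',np.hstack(a))
E
```

```text
[443.94527476  94.32473697 235.99280714] [3.14145506e+00 1.19459467e-03 3.14005620e+00]
[318.1710362  187.34929491]
283 152
284 155
```

View pics/z9.png

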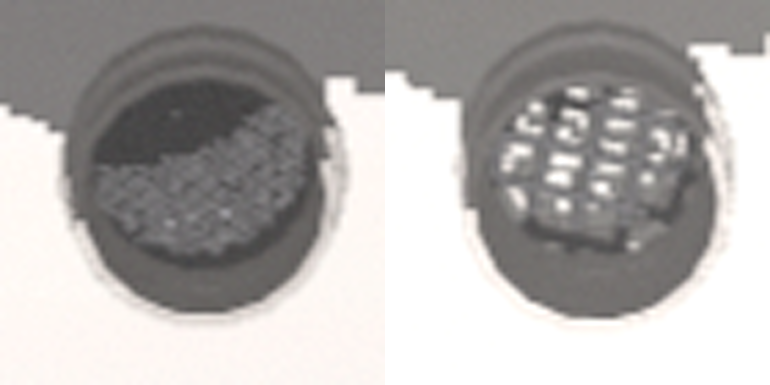

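Fine sieve at (439.3, 96.3) and coarse sieve at (662.7, 41.5); rim centres (320,186) and (322,189.5) in their pictures. Gripping the fine sieve.

apply_moves(increments=[{"tx": -0.0045,"ty": 0.002,"tz": -0.045,"rx": 0.0,"ry": 0.0,"rz": 0.0,"claw": 0.085},{"tx": -0.0045,"ty": 0.002,"tz": -0.09,"rx": 0.0,"ry": 0.0,"rz": 0.0,"claw": 0.085},{"tx": -0.0045,"ty": 0.002,"tz": -0.125,"rx": 0.0,"ry": 0.0,"rz": 0.0,"claw": 0.085},{"tx": -0.0045,"ty": 0.002,"tz": -0.15,"rx": 0.0,"ry": 0.0,"rz": 0.0,"claw": 0.085},{"tx": -0.0045,"ty": 0.002,"tz": -0.164,"rx": 0.0,"ry": 0.0,"rz": 0.0,"claw": 0.085},{"tx": -0.0045,"ty": 0.002,"tz": -0.164,"rx": 0.0,"ry": 0.0,"rz": 0.0,"claw": 0.085},{"tx": -0.0045,"ty": 0.002,"tz": -0.164,"rx": 0.0,"ry": 0.0,"rz": 0.0,"claw": 0.085},{"tx": -0.0045,"ty": 0.002,"tz": -0.164,"rx": 0.0,"ry": 0.0,"rz": 0.0,"claw": 0.085}])

```text
clock: 11.45
eef_pos: [439.0, 96.8, 72.6]
tool_rot: [3.141, 0.002, 3.141]
force: [0.9, 0.5, 1.5]
width: 85.0
```

apply_moves(increments=[{"tx": 0.0,"ty": 0.0,"tz": 0.0,"rx": 0.0,"ry": 0.0,"rz": 0.0,"claw": 0.03},{"tx": 0.0,"ty": 0.0,"tz": 0.0,"rx": 0.0,"ry": 0.0,"rz": 0.0,"claw": 0.03},{"tx": 0.0,"ty": 0.0,"tz": 0.0,"rx": 0.0,"ry": 0.0,"rz": 0.0,"claw": 0.03},{"tx": 0.0,"ty": 0.0,"tz": 0.0,"rx": 0.0,"ry": 0.0,"rz": 0.0,"claw": 0.03},{"tx": 0.0,"ty": 0.0,"tz": 0.0,"rx": 0.0,"ry": 0.0,"rz": 0.0,"claw": 0.03},{"tx": 0.0,"ty": 0.0,"tz": 0.0,"rx": 0.0,"ry": 0.0,"rz": 0.0,"claw": 0.03},{"tx": 0.0,"ty": 0.0,"tz": 0.0,"rx": 0.0,"ry": 0.0,"rz": 0.0,"claw": 0.03}])

```text
clock: 12.15
eef_pos: [438.6, 96.8, 73.1]
tool_rot: [3.141, 0.002, -3.142]
force: [-2.0, -0.4, 12.1]
width: 53.3
```

apply_moves(increments=[{"tx": 0.0,"ty": 0.0,"tz": 0.02,"rx": 0.0,"ry": 0.0,"rz": 0.0,"claw": 0.03},{"tx": 0.0,"ty": 0.0,"tz": 0.06,"rx": 0.0,"ry": 0.0,"rz": 0.0,"claw": 0.03},{"tx": 0.0,"ty": 0.0,"tz": 0.105,"rx": 0.0,"ry": 0.0,"rz": 0.0,"claw": 0.03},{"tx": 0.01,"ty": -0.0135,"tz": 0.145,"rx": 0.0,"ry": 0.0,"rz": 0.0,"claw": 0.03},{"tx": 0.035,"ty": -0.047,"tz": 0.16,"rx": 0.0,"ry": 0.0,"rz": 0.0,"claw": 0.03},{"tx": 0.06,"ty": -0.081,"tz": 0.16,"rx": 0.0,"ry": 0.0,"rz": 0.0,"claw": 0.03},{"tx": 0.09,"ty": -0.121,"tz": 0.16,"rx": 0.0,"ry": 0.0,"rz": 0.0,"claw": 0.03},{"tx": 0.12,"ty": -0.162,"tz": 0.16,"rx": 0.0,"ry": 0.0,"rz": 0.0,"claw": 0.03},{"tx": 0.15,"ty": -0.202,"tz": 0.16,"rx": 0.0,"ry": 0.0,"rz": 0.0,"claw": 0.03},{"tx": 0.175,"ty": -0.236,"tz": 0.16,"rx": 0.0,"ry": 0.0,"rz": 0.0,"claw": 0.03},{"tx": 0.19,"ty": -0.256,"tz": 0.16,"rx": 0.0,"ry": 0.0,"rz": 0.0,"claw": 0.03},{"tx": 0.1975,"ty": -0.2665,"tz": 0.16,"rx": 0.0,"ry": 0.0,"rz": 0.0,"claw": 0.03}])

```text
clock: 13.35
eef_pos: [636.0, -173.3, 231.3]
tool_rot: [-3.14, -0.0, 3.138]
force: [-0.8, -0.1, -1.8]
width: 52.9
```

apply_moves(increments=[{"tx": 0.0,"ty": 0.0,"tz": 0.0,"rx": 0.0,"ry": 0.0,"rz": 0.0,"claw": 0.03},{"tx": 0.0,"ty": 0.0,"tz": -0.03,"rx": 0.0,"ry": 0.0,"rz": 0.0,"claw": 0.03},{"tx": 0.0,"ty": 0.0,"tz": -0.06,"rx": 0.0,"ry": 0.0,"rz": 0.0,"claw": 0.03},{"tx": 0.0,"ty": 0.0,"tz": -0.075,"rx": 0.0,"ry": 0.0,"rz": 0.0,"claw": 0.03},{"tx": 0.0,"ty": 0.0,"tz": -0.082,"rx": 0.0,"ry": 0.0,"rz": 0.0,"claw": 0.03},{"tx": 0.0,"ty": 0.0,"tz": -0.082,"rx": 0.0,"ry": 0.0,"rz": 0.0,"claw": 0.03},{"tx": 0.0,"ty": 0.0,"tz": -0.082,"rx": 0.0,"ry": 0.0,"rz": 0.0,"claw": 0.03},{"tx": 0.0,"ty": 0.0,"tz": -0.082,"rx": 0.0,"ry": 0.0,"rz": 0.0,"claw": 0.03}])

```text
clock: 14.15
eef_pos: [636.6, -170.0, 151.3]
tool_rot: [-3.141, 0.003, 3.141]
force: [-0.2, -0.6, -0.7]
width: 53.2
```

apply_moves(increments=[{"tx": 0.0,"ty": 0.0005,"tz": -0.004,"rx": 0.0,"ry": 0.0,"rz": 0.0,"claw": 0.03},{"tx": 0.0,"ty": 0.0005,"tz": -0.008,"rx": 0.0,"ry": 0.0,"rz": 0.0,"claw": 0.03},{"tx": 0.0,"ty": 0.0005,"tz": -0.011,"rx": 0.0,"ry": 0.0,"rz": 0.0,"claw": 0.03},{"tx": 0.0,"ty": 0.0005,"tz": -0.013,"rx": 0.0,"ry": 0.0,"rz": 0.0,"claw": 0.03},{"tx": 0.0,"ty": 0.0005,"tz": -0.013,"rx": 0.0,"ry": 0.0,"rz": 0.0,"claw": 0.03},{"tx": 0.0,"ty": 0.0005,"tz": -0.013,"rx": 0.0,"ry": 0.0,"rz": 0.0,"claw": 0.03}])

```text
clock: 14.75
eef_pos: [635.6, -169.3, 136.7]
tool_rot: [3.142, -0.0, 3.141]
force: [0.3, -0.3, -1.5]
width: 52.9
```

apply_moves(increments=[{"tx": 0.0,"ty": 0.0,"tz": -0.0015,"rx": 0.0,"ry": 0.0,"rz": 0.0,"claw": 0.03},{"tx": 0.0,"ty": 0.0,"tz": -0.0025,"rx": 0.0,"ry": 0.0,"rz": 0.0,"claw": 0.03},{"tx": 0.0,"ty": 0.0,"tz": -0.0035,"rx": 0.0,"ry": 0.0,"rz": 0.0,"claw": 0.03},{"tx": 0.0,"ty": 0.0,"tz": -0.0035,"rx": 0.0,"ry": 0.0,"rz": 0.0,"claw": 0.03},{"tx": 0.0,"ty": 0.0,"tz": -0.0035,"rx": 0.0,"ry": 0.0,"rz": 0.0,"claw": 0.03}])

```text
clock: 15.25
eef_pos: [635.9, -169.4, 135.2]
tool_rot: [-3.141, 0.001, 3.141]
force: [-2.8, 0.7, 9.1]
width: 53.2
```

Contact at 135.2, expected 135.1, so it is seated. I'm releasing, rising and moving over to the coarse sieve.

apply_moves(increments=[{"tx": 0.0,"ty": 0.0,"tz": 0.0,"rx": 0.0,"ry": 0.0,"rz": 0.0,"claw": 0.085},{"tx": 0.0,"ty": 0.0,"tz": 0.0,"rx": 0.0,"ry": 0.0,"rz": 0.0,"claw": 0.085},{"tx": 0.0,"ty": 0.0,"tz": 0.0,"rx": 0.0,"ry": 0.0,"rz": 0.0,"claw": 0.085},{"tx": 0.0,"ty": 0.0,"tz": 0.0,"rx": 0.0,"ry": 0.0,"rz": 0.0,"claw": 0.085},{"tx": 0.0,"ty": 0.0,"tz": 0.0,"rx": 0.0,"ry": 0.0,"rz": 0.0,"claw": 0.085},{"tx": 0.0,"ty": 0.0,"tz": 0.02,"rx": 0.0,"ry": 0.0,"rz": 0.0,"claw": 0.085},{"tx": 0.0,"ty": 0.0,"tz": 0.06,"rx": 0.0,"ry": 0.0,"rz": 0.0,"claw": 0.085},{"tx": 0.0,"ty": 0.0,"tz": 0.1,"rx": 0.0,"ry": 0.0,"rz": 0.0,"claw": 0.085},{"tx": 0.005,"ty": 0.045,"tz": 0.11,"rx": 0.0,"ry": 0.0,"rz": 0.0,"claw": 0.085},{"tx": 0.01,"ty": 0.09,"tz": 0.11,"rx": 0.0,"ry": 0.0,"rz": 0.0,"claw": 0.085},{"tx": 0.015,"ty": 0.135,"tz": 0.11,"rx": 0.0,"ry": 0.0,"rz": 0.0,"claw": 0.085},{"tx": 0.02,"ty": 0.18,"tz": 0.11,"rx": 0.0,"ry": 0.0,"rz": 0.0,"claw": 0.085}])

```text
clock: 16.45
eef_pos: [655.6, 12.3, 243.5]
tool_rot: [3.141, 0.0, 3.141]
force: [0.4, 0.5, 1.3]
width: 84.8
```

apply_moves(increments=[{"tx": 0.007,"ty": 0.031,"tz": 0.0,"rx": 0.0,"ry": 0.0,"rz": 0.0,"claw": 0.085},{"tx": 0.007,"ty": 0.031,"tz": -0.04,"rx": 0.0,"ry": 0.0,"rz": 0.0,"claw": 0.085},{"tx": 0.007,"ty": 0.031,"tz": -0.085,"rx": 0.0,"ry": 0.0,"rz": 0.0,"claw": 0.085},{"tx": 0.007,"ty": 0.031,"tz": -0.085,"rx": 0.0,"ry": 0.0,"rz": 0.0,"claw": 0.085},{"tx": 0.007,"ty": 0.031,"tz": -0.085,"rx": 0.0,"ry": 0.0,"rz": 0.0,"claw": 0.085},{"tx": 0.007,"ty": 0.031,"tz": -0.085,"rx": 0.0,"ry": 0.0,"rz": 0.0,"claw": 0.085}])

```text
clock: 17.05
eef_pos: [664.4, 41.4, 160.8]
tool_rot: [3.141, 0.004, 3.141]
force: [-0.1, -0.0, -0.3]
width: 85.0
```

apply_moves(increments=[{"tx": -0.0015,"ty": 0.0,"tz": -0.04,"rx": 0.0,"ry": 0.0,"rz": 0.0,"claw": 0.085},{"tx": -0.0015,"ty": 0.0,"tz": -0.07,"rx": 0.0,"ry": 0.0,"rz": 0.0,"claw": 0.085},{"tx": -0.0015,"ty": 0.0,"tz": -0.087,"rx": 0.0,"ry": 0.0,"rz": 0.0,"claw": 0.085},{"tx": -0.0015,"ty": 0.0,"tz": -0.087,"rx": 0.0,"ry": 0.0,"rz": 0.0,"claw": 0.085},{"tx": -0.0015,"ty": 0.0,"tz": -0.087,"rx": 0.0,"ry": 0.0,"rz": 0.0,"claw": 0.085},{"tx": -0.0015,"ty": 0.0,"tz": -0.087,"rx": 0.0,"ry": 0.0,"rz": 0.0,"claw": 0.085}])

```text
clock: 17.65
eef_pos: [663.1, 41.7, 73.9]
tool_rot: [3.141, 0.004, 3.141]
force: [-1.0, -0.2, 1.6]
width: 85.0
```

apply_moves(increments=[{"tx": 0.0,"ty": 0.0,"tz": 0.0,"rx": 0.0,"ry": 0.0,"rz": 0.0,"claw": 0.03},{"tx": 0.0,"ty": 0.0,"tz": 0.0,"rx": 0.0,"ry": 0.0,"rz": 0.0,"claw": 0.03},{"tx": 0.0,"ty": 0.0,"tz": 0.0,"rx": 0.0,"ry": 0.0,"rz": 0.0,"claw": 0.03},{"tx": 0.0,"ty": 0.0,"tz": 0.0,"rx": 0.0,"ry": 0.0,"rz": 0.0,"claw": 0.03},{"tx": 0.0,"ty": 0.0,"tz": 0.0,"rx": 0.0,"ry": 0.0,"rz": 0.0,"claw": 0.03},{"tx": 0.0,"ty": 0.0,"tz": 0.0,"rx": 0.0,"ry": 0.0,"rz": 0.0,"claw": 0.03},{"tx": 0.0,"ty": 0.0,"tz": 0.0,"rx": 0.0,"ry": 0.0,"rz": 0.0,"claw": 0.03}])

```text
clock: 18.35
eef_pos: [661.9, 41.7, 72.9]
tool_rot: [3.141, 0.002, 3.141]
force: [-2.4, 0.1, 6.4]
width: 52.7
```

apply_moves(increments=[{"tx": 0.0,"ty": 0.0,"tz": 0.02,"rx": 0.0,"ry": 0.0,"rz": 0.0,"claw": 0.03},{"tx": 0.0,"ty": 0.0,"tz": 0.06,"rx": 0.0,"ry": 0.0,"rz": 0.0,"claw": 0.03},{"tx": 0.0,"ty": 0.0,"tz": 0.105,"rx": 0.0,"ry": 0.0,"rz": 0.0,"claw": 0.03},{"tx": 0.0,"ty": 0.0,"tz": 0.145,"rx": 0.0,"ry": 0.0,"rz": 0.0,"claw": 0.03},{"tx": -0.003,"ty": -0.03,"tz": 0.165,"rx": 0.0,"ry": 0.0,"rz": 0.0,"claw": 0.03},{"tx": -0.008,"ty": -0.07,"tz": 0.165,"rx": 0.0,"ry": 0.0,"rz": 0.0,"claw": 0.03},{"tx": -0.013,"ty": -0.11,"tz": 0.165,"rx": 0.0,"ry": 0.0,"rz": 0.0,"claw": 0.03},{"tx": -0.018,"ty": -0.15,"tz": 0.165,"rx": 0.0,"ry": 0.0,"rz": 0.0,"claw": 0.03},{"tx": -0.023,"ty": -0.19,"tz": 0.165,"rx": 0.0,"ry": 0.0,"rz": 0.0,"claw": 0.03},{"tx": -0.026,"ty": -0.211,"tz": 0.165,"rx": 0.0,"ry": 0.0,"rz": 0.0,"claw": 0.03},{"tx": -0.026,"ty": -0.211,"tz": 0.165,"rx": 0.0,"ry": 0.0,"rz": 0.0,"claw": 0.03},{"tx": -0.026,"ty": -0.211,"tz": 0.165,"rx": 0.0,"ry": 0.0,"rz": 0.0,"claw": 0.03}])

```text
clock: 19.55
eef_pos: [634.9, -169.2, 236.3]
tool_rot: [3.141, -0.0, 3.14]
force: [-0.2, 0.5, -2.1]
width: 52.8
```

apply_moves(increments=[{"tx": 0.0,"ty": 0.0,"tz": -0.02,"rx": 0.0,"ry": 0.0,"rz": 0.0,"claw": 0.03},{"tx": 0.0,"ty": 0.0,"tz": -0.045,"rx": 0.0,"ry": 0.0,"rz": 0.0,"claw": 0.03},{"tx": 0.0,"ty": 0.0,"tz": -0.055,"rx": 0.0,"ry": 0.0,"rz": 0.0,"claw": 0.03},{"tx": 0.0,"ty": 0.0,"tz": -0.055,"rx": 0.0,"ry": 0.0,"rz": 0.0,"claw": 0.03},{"tx": 0.0,"ty": 0.0,"tz": -0.055,"rx": 0.0,"ry": 0.0,"rz": 0.0,"claw": 0.03},{"tx": 0.0,"ty": 0.0,"tz": -0.055,"rx": 0.0,"ry": 0.0,"rz": 0.0,"claw": 0.03}])

```text
clock: 20.15
eef_pos: [636.1, -169.1, 182.6]
tool_rot: [-3.141, 0.002, -3.141]
force: [0.5, 0.7, -1.3]
width: 52.8
```

apply_moves(increments=[{"tx": 0.0,"ty": 0.0,"tz": -0.004,"rx": 0.0,"ry": 0.0,"rz": 0.0,"claw": 0.03},{"tx": 0.0,"ty": 0.0,"tz": -0.008,"rx": 0.0,"ry": 0.0,"rz": 0.0,"claw": 0.03},{"tx": 0.0,"ty": 0.0,"tz": -0.012,"rx": 0.0,"ry": 0.0,"rz": 0.0,"claw": 0.03},{"tx": 0.0,"ty": 0.0,"tz": -0.015,"rx": 0.0,"ry": 0.0,"rz": 0.0,"claw": 0.03},{"tx": 0.0,"ty": 0.0,"tz": -0.015,"rx": 0.0,"ry": 0.0,"rz": 0.0,"claw": 0.03},{"tx": 0.0,"ty": 0.0,"tz": -0.015,"rx": 0.0,"ry": 0.0,"rz": 0.0,"claw": 0.03}])

```text
clock: 20.75
eef_pos: [635.1, -169.3, 166.1]
tool_rot: [3.142, -0.0, 3.141]
force: [-0.2, -0.3, 0.1]
width: 52.7
```

apply_moves(increments=[{"tx": 0.0,"ty": 0.0,"tz": -0.0015,"rx": 0.0,"ry": 0.0,"rz": 0.0,"claw": 0.03},{"tx": 0.0,"ty": 0.0,"tz": -0.0025,"rx": 0.0,"ry": 0.0,"rz": 0.0,"claw": 0.03},{"tx": 0.0,"ty": 0.0,"tz": -0.0035,"rx": 0.0,"ry": 0.0,"rz": 0.0,"claw": 0.03},{"tx": 0.0,"ty": 0.0,"tz": -0.0035,"rx": 0.0,"ry": 0.0,"rz": 0.0,"claw": 0.03},{"tx": 0.0,"ty": 0.0,"tz": -0.0035,"rx": 0.0,"ry": 0.0,"rz": 0.0,"claw": 0.03}])

```text
clock: 21.25
eef_pos: [635.5, -169.4, 164.8]
tool_rot: [-3.141, 0.002, 3.141]
force: [-2.7, 1.3, 9.8]
width: 52.4
```

apply_moves(increments=[{"tx": 0.0,"ty": 0.0,"tz": 0.0,"rx": 0.0,"ry": 0.0,"rz": 0.0,"claw": 0.085},{"tx": 0.0,"ty": 0.0,"tz": 0.0,"rx": 0.0,"ry": 0.0,"rz": 0.0,"claw": 0.085},{"tx": 0.0,"ty": 0.0,"tz": 0.0,"rx": 0.0,"ry": 0.0,"rz": 0.0,"claw": 0.085},{"tx": 0.0,"ty": 0.0,"tz": 0.0,"rx": 0.0,"ry": 0.0,"rz": 0.0,"claw": 0.085},{"tx": 0.0,"ty": 0.0,"tz": 0.0,"rx": 0.0,"ry": 0.0,"rz": 0.0,"claw": 0.085},{"tx": 0.0,"ty": 0.0,"tz": 0.02,"rx": 0.0,"ry": 0.0,"rz": 0.0,"claw": 0.085},{"tx": 0.0,"ty": 0.0,"tz": 0.06,"rx": 0.0,"ry": 0.0,"rz": 0.0,"claw": 0.085},{"tx": 0.0,"ty": 0.0,"tz": 0.1,"rx": 0.0,"ry": 0.0,"rz": 0.0,"claw": 0.085},{"tx": 0.0,"ty": 0.0,"tz": 0.1,"rx": 0.0,"ry": 0.0,"rz": 0.0,"claw": 0.085},{"tx": -0.04,"ty": -0.025,"tz": 0.1,"rx": 0.0,"ry": 0.0,"rz": 0.0,"claw": 0.085},{"tx": -0.08,"ty": -0.05,"tz": 0.1,"rx": 0.0,"ry": 0.0,"rz": 0.0,"claw": 0.085},{"tx": -0.12,"ty": -0.075,"tz": 0.1,"rx": 0.0,"ry": 0.0,"rz": 0.0,"claw": 0.085}])

```text
clock: 22.45
eef_pos: [513.4, -244.8, 262.2]
tool_rot: [-3.142, -0.001, -3.141]
force: [0.1, -0.6, -0.5]
width: 85.2
```

apply_moves(increments=[{"tx": -0.04,"ty": -0.02,"tz": -0.02,"rx": 0.0,"ry": 0.0,"rz": 0.0,"claw": 0.085},{"tx": -0.049,"ty": -0.026,"tz": -0.04,"rx": 0.0,"ry": 0.0,"rz": 0.0,"claw": 0.085},{"tx": -0.049,"ty": -0.026,"tz": -0.04,"rx": 0.0,"ry": 0.0,"rz": 0.0,"claw": 0.085},{"tx": -0.049,"ty": -0.026,"tz": -0.04,"rx": 0.0,"ry": 0.0,"rz": 0.0,"claw": 0.085},{"tx": -0.049,"ty": -0.026,"tz": -0.04,"rx": 0.0,"ry": 0.0,"rz": 0.0,"claw": 0.085},{"tx": -0.049,"ty": -0.026,"tz": -0.04,"rx": 0.0,"ry": 0.0,"rz": 0.0,"claw": 0.085},{"tx": -0.049,"ty": -0.026,"tz": -0.04,"rx": 0.0,"ry": 0.0,"rz": 0.0,"claw": 0.085}])

```text
clock: 23.15
eef_pos: [467.3, -269.8, 223.3]
tool_rot: [-3.141, 0.001, -3.14]
force: [0.0, -0.4, 0.1]
width: 85.1
```

```bash
python3 - <<'E'
from h import *
s=read_state(); print(s['eef_pos'],s['tool_rot']); im,c=snap('wrist','w_lid'); si,sc=snap('side','s_c3')
p=proj(c,[466,-270.5,94]); u,v=map(int,p); print(p,u-35,v-35)
for q in ([466,-270.5,110],): print(proj(c,q))
a=cv2.resize(im[v-35:v+35,u-35:u+35,::-1],(385,385),interpolation=cv2.INTER_CUBIC)
b=cv2.resize(si[130:210,275:355,::-1],(385,385),interpolation=cv2.INTER_CUBIC)
cv2.imwrite('pics/z10.png',np.hstack([a,b]))
E
```

```text
[ 467.26816737 -269.80573313  223.29659213] [-3.14126661e+00  1.22222371e-03 -3.14024136e+00]
[316.83958678 188.14542337] 281 153
[316.78198746 192.44297745]
```

View pics/z10.png

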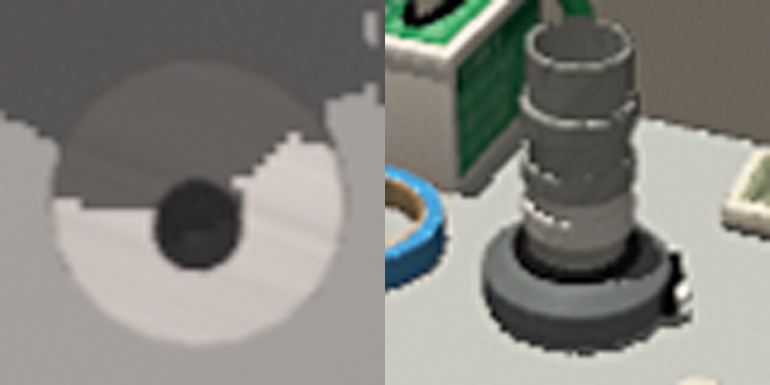

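The lid centre is at (467.2, −270.8), and the three-part column stands straight in the side view. Gripping the lid.

apply_moves(increments=[{"tx": 0.0,"ty": -0.001,"tz": -0.045,"rx": 0.0,"ry": 0.0,"rz": 0.0,"claw": 0.085},{"tx": 0.0,"ty": -0.001,"tz": -0.09,"rx": 0.0,"ry": 0.0,"rz": 0.0,"claw": 0.085},{"tx": 0.0,"ty": -0.001,"tz": -0.125,"rx": 0.0,"ry": 0.0,"rz": 0.0,"claw": 0.085},{"tx": 0.0,"ty": -0.001,"tz": -0.15,"rx": 0.0,"ry": 0.0,"rz": 0.0,"claw": 0.085},{"tx": 0.0,"ty": -0.001,"tz": -0.15,"rx": 0.0,"ry": 0.0,"rz": 0.0,"claw": 0.085},{"tx": 0.0,"ty": -0.001,"tz": -0.15,"rx": 0.0,"ry": 0.0,"rz": 0.0,"claw": 0.085},{"tx": 0.0,"ty": -0.001,"tz": -0.15,"rx": 0.0,"ry": 0.0,"rz": 0.0,"claw": 0.085}])

```text
clock: 23.95
eef_pos: [467.3, -271.9, 74.4]
tool_rot: [-3.14, 0.003, 3.141]
force: [0.3, 0.3, -0.1]
width: 84.9
```

apply_moves(increments=[{"tx": 0.0,"ty": 0.0,"tz": 0.0,"rx": 0.0,"ry": 0.0,"rz": 0.0,"claw": 0.03},{"tx": 0.0,"ty": 0.0,"tz": 0.0,"rx": 0.0,"ry": 0.0,"rz": 0.0,"claw": 0.03},{"tx": 0.0,"ty": 0.0,"tz": 0.0,"rx": 0.0,"ry": 0.0,"rz": 0.0,"claw": 0.03},{"tx": 0.0,"ty": 0.0,"tz": 0.0,"rx": 0.0,"ry": 0.0,"rz": 0.0,"claw": 0.03},{"tx": 0.0,"ty": 0.0,"tz": 0.0,"rx": 0.0,"ry": 0.0,"rz": 0.0,"claw": 0.03},{"tx": 0.0,"ty": 0.0,"tz": 0.0,"rx": 0.0,"ry": 0.0,"rz": 0.0,"claw": 0.03},{"tx": 0.0,"ty": 0.0,"tz": 0.0,"rx": 0.0,"ry": 0.0,"rz": 0.0,"claw": 0.03}])

```text
clock: 24.65
eef_pos: [466.8, -271.7, 74.4]
tool_rot: [-3.141, 0.002, 3.141]
force: [-1.0, 1.7, 8.2]
width: 53.1
```

apply_moves(increments=[{"tx": 0.0,"ty": 0.0,"tz": 0.02,"rx": 0.0,"ry": 0.0,"rz": 0.0,"claw": 0.03},{"tx": 0.0,"ty": 0.0,"tz": 0.06,"rx": 0.0,"ry": 0.0,"rz": 0.0,"claw": 0.03},{"tx": 0.0,"ty": 0.0,"tz": 0.105,"rx": 0.0,"ry": 0.0,"rz": 0.0,"claw": 0.03},{"tx": 0.0,"ty": 0.0,"tz": 0.15,"rx": 0.0,"ry": 0.0,"rz": 0.0,"claw": 0.03},{"tx": 0.0,"ty": 0.0,"tz": 0.185,"rx": 0.0,"ry": 0.0,"rz": 0.0,"claw": 0.03},{"tx": 0.035,"ty": 0.021,"tz": 0.185,"rx": 0.0,"ry": 0.0,"rz": 0.0,"claw": 0.03},{"tx": 0.07,"ty": 0.042,"tz": 0.185,"rx": 0.0,"ry": 0.0,"rz": 0.0,"claw": 0.03},{"tx": 0.105,"ty": 0.063,"tz": 0.185,"rx": 0.0,"ry": 0.0,"rz": 0.0,"claw": 0.03},{"tx": 0.14,"ty": 0.084,"tz": 0.185,"rx": 0.0,"ry": 0.0,"rz": 0.0,"claw": 0.03},{"tx": 0.16,"ty": 0.096,"tz": 0.185,"rx": 0.0,"ry": 0.0,"rz": 0.0,"claw": 0.03},{"tx": 0.1695,"ty": 0.102,"tz": 0.185,"rx": 0.0,"ry": 0.0,"rz": 0.0,"claw": 0.03},{"tx": 0.1695,"ty": 0.102,"tz": 0.185,"rx": 0.0,"ry": 0.0,"rz": 0.0,"claw": 0.03}])

```text
clock: 25.85
eef_pos: [636.0, -168.1, 257.5]
tool_rot: [3.141, -0.0, -3.14]
force: [-1.5, 0.6, -1.9]
width: 53.1
```

apply_moves(increments=[{"tx": 0.0,"ty": 0.0,"tz": -0.01,"rx": 0.0,"ry": 0.0,"rz": 0.0,"claw": 0.03},{"tx": 0.0,"ty": 0.0,"tz": -0.02,"rx": 0.0,"ry": 0.0,"rz": 0.0,"claw": 0.03},{"tx": 0.0,"ty": 0.0,"tz": -0.03,"rx": 0.0,"ry": 0.0,"rz": 0.0,"claw": 0.03},{"tx": 0.0,"ty": 0.0,"tz": -0.03,"rx": 0.0,"ry": 0.0,"rz": 0.0,"claw": 0.03},{"tx": 0.0,"ty": 0.0,"tz": -0.03,"rx": 0.0,"ry": 0.0,"rz": 0.0,"claw": 0.03},{"tx": 0.0,"ty": 0.0,"tz": -0.03,"rx": 0.0,"ry": 0.0,"rz": 0.0,"claw": 0.03}])

```text
clock: 26.45
eef_pos: [635.8, -169.6, 228.2]
tool_rot: [-3.141, 0.001, 3.141]
force: [-0.3, -0.4, -1.2]
width: 52.8
```

Height 228.2, seat expected at 208.4.

apply_moves(increments=[{"tx": 0.0,"ty": 0.0,"tz": -0.005,"rx": 0.0,"ry": 0.0,"rz": 0.0,"claw": 0.03},{"tx": 0.0,"ty": 0.0,"tz": -0.01,"rx": 0.0,"ry": 0.0,"rz": 0.0,"claw": 0.03},{"tx": 0.0,"ty": 0.0,"tz": -0.014,"rx": 0.0,"ry": 0.0,"rz": 0.0,"claw": 0.03},{"tx": 0.0,"ty": 0.0,"tz": -0.0175,"rx": 0.0,"ry": 0.0,"rz": 0.0,"claw": 0.03},{"tx": 0.0,"ty": 0.0,"tz": -0.0175,"rx": 0.0,"ry": 0.0,"rz": 0.0,"claw": 0.03},{"tx": 0.0,"ty": 0.0,"tz": -0.0175,"rx": 0.0,"ry": 0.0,"rz": 0.0,"claw": 0.03}])

```text
clock: 27.05
eef_pos: [635.6, -169.3, 210.2]
tool_rot: [3.142, -0.0, 3.141]
force: [0.2, 0.3, -0.7]
width: 52.8
```

apply_moves(increments=[{"tx": 0.0,"ty": 0.0,"tz": -0.0015,"rx": 0.0,"ry": 0.0,"rz": 0.0,"claw": 0.03},{"tx": 0.0,"ty": 0.0,"tz": -0.0025,"rx": 0.0,"ry": 0.0,"rz": 0.0,"claw": 0.03},{"tx": 0.0,"ty": 0.0,"tz": -0.0035,"rx": 0.0,"ry": 0.0,"rz": 0.0,"claw": 0.03},{"tx": 0.0,"ty": 0.0,"tz": -0.0035,"rx": 0.0,"ry": 0.0,"rz": 0.0,"claw": 0.03},{"tx": 0.0,"ty": 0.0,"tz": -0.0035,"rx": 0.0,"ry": 0.0,"rz": 0.0,"claw": 0.03}])

```text
clock: 27.55
eef_pos: [636.1, -169.5, 208.4]
tool_rot: [-3.141, 0.002, 3.141]
force: [-1.8, -0.0, 7.3]
width: 53.1
```

Seated at exactly 208.4. Releasing, rising and moving clear.

apply_moves(increments=[{"tx": 0.0,"ty": 0.0,"tz": 0.0,"rx": 0.0,"ry": 0.0,"rz": 0.0,"claw": 0.085},{"tx": 0.0,"ty": 0.0,"tz": 0.0,"rx": 0.0,"ry": 0.0,"rz": 0.0,"claw": 0.085},{"tx": 0.0,"ty": 0.0,"tz": 0.0,"rx": 0.0,"ry": 0.0,"rz": 0.0,"claw": 0.085},{"tx": 0.0,"ty": 0.0,"tz": 0.0,"rx": 0.0,"ry": 0.0,"rz": 0.0,"claw": 0.085},{"tx": 0.0,"ty": 0.0,"tz": 0.0,"rx": 0.0,"ry": 0.0,"rz": 0.0,"claw": 0.085},{"tx": 0.0,"ty": 0.0,"tz": 0.02,"rx": 0.0,"ry": 0.0,"rz": 0.0,"claw": 0.085},{"tx": 0.0,"ty": 0.0,"tz": 0.06,"rx": 0.0,"ry": 0.0,"rz": 0.0,"claw": 0.085},{"tx": 0.0,"ty": 0.0,"tz": 0.09,"rx": 0.0,"ry": 0.0,"rz": 0.0,"claw": 0.085},{"tx": 0.0,"ty": 0.0,"tz": 0.09,"rx": 0.0,"ry": 0.0,"rz": 0.0,"claw": 0.085},{"tx": -0.04,"ty": 0.0,"tz": 0.09,"rx": 0.0,"ry": 0.0,"rz": 0.0,"claw": 0.085},{"tx": -0.08,"ty": 0.0,"tz": 0.09,"rx": 0.0,"ry": 0.0,"rz": 0.0,"claw": 0.085},{"tx": -0.12,"ty": 0.0,"tz": 0.09,"rx": 0.0,"ry": 0.0,"rz": 0.0,"claw": 0.085}])

```text
clock: 28.75
eef_pos: [513.7, -169.1, 295.9]
tool_rot: [3.141, -0.001, 3.142]
force: [-0.8, -0.3, 0.4]
width: 84.8
```

apply_moves(increments=[{"tx": -0.03,"ty": 0.0,"tz": 0.0,"rx": 0.0,"ry": 0.0,"rz": 0.0,"claw": 0.085},{"tx": -0.05,"ty": 0.0,"tz": 0.0,"rx": 0.0,"ry": 0.0,"rz": 0.0,"claw": 0.085},{"tx": -0.05,"ty": 0.0,"tz": 0.0,"rx": 0.0,"ry": 0.0,"rz": 0.0,"claw": 0.085},{"tx": -0.05,"ty": 0.0,"tz": 0.0,"rx": 0.0,"ry": 0.0,"rz": 0.0,"claw": 0.085}])

```text
clock: 29.15
eef_pos: [466.2, -169.3, 296.9]
tool_rot: [-3.142, 0.001, 3.141]
force: [0.4, 0.0, 0.3]
width: 85.1
```

```bash
python3 - <<'E'
from h import *
im,c=snap('side','s_end'); snap('top','t_end')
cv2.imwrite('pics/z11.png',cv2.resize(im[110:310,170:420,::-1],(750,600),interpolation=cv2.INTER_CUBIC))
print(proj(c,[636.5,-169.5,244]),read_state()['force'])
E
```

```text
[315.37582724 125.74029592] [0.99399546 0.64167315 1.00293186]
```

View pics/z11.png

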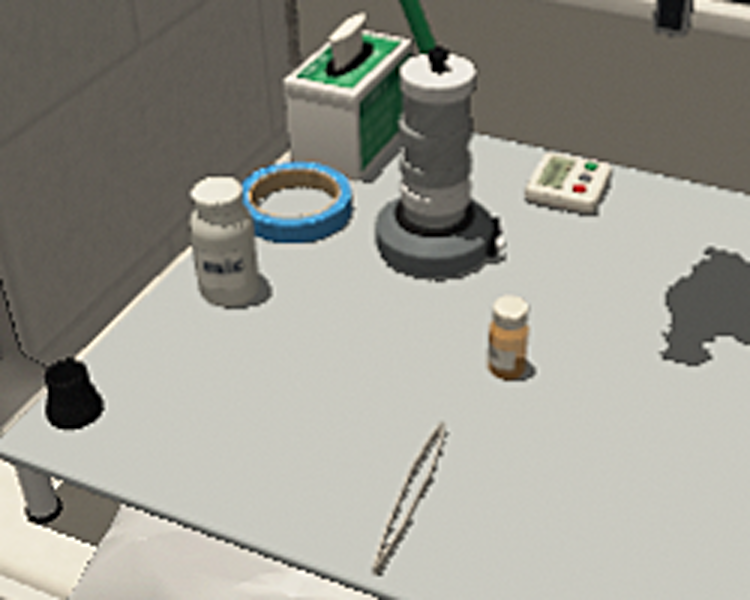

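The column stands upright. The knob top is at about (316,126), against a prediction of (315.4,125.7) for full seating. The bystanders look undisturbed.

```bash
python3 -c "
from cell import finish_job; print(finish_job())"
```

```text
the job is handed in; nothing more can be done
None
```

The sieve column is built and handed in at about 29 s. The pan is in the collar, with the fine sieve, coarse sieve and lid stacked on it in that order.

- **Seating:** Each part met contact within 0.2 mm of its calculated seat height (TCP z 108.6, 135.2, 164.8 and 208.4 mm). The seating force was 6–10 N.
- **Final side view:** The column is straight and upright. The lid knob was within about 1 px of where full seating puts it. The vial, bottle, timer and forceps looked where they were at the start, by eye only. The gripper is clear of everything.
- **Disagreements:** My first top-view positions for the pan and fine sieve were about 4–5 mm off in x from the wrist view, and the side view agreed with the wrist for the pan. One wrist reading of the collar was 2–3 mm off. I corrected this from the side view before lowering the pan. The finger opening read about 52–53 mm on the 55 mm bands, with no visible effect.

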